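# Set a slipped tool-holder collar on its boom

### The arm

A 6-joint arm with a two-finger parallel gripper is mounted at the origin on the work surface. World frame = base frame: x ahead of the robot, y to its left, z up, the work surface at z = 0. Lengths are in m, angles in rad, forces in N, time in s.
With the tool pointing down it reaches from about 0.375 to 0.9 m from the base axis. Payload 3.1 kg.
Tool frame: the origin (TCP) lies at the very end of the fingers, on their centre line; the grasp point (between the pads) lies 19 mm behind it; z points along the fingers, y is the line along which they close (so a half turn about z gives the same grasp; the last joint's range is limited). The gripper opens to 87 mm and grips with 3 to 60 N. Pads are 19 mm wide; open, the fingers measure 117 mm over their backs; the gripper's body (75 mm by 190 mm) begins 51 mm behind the grasp point.
Start: joints at [1.131, 0.527, 1.433, -0, 1.181, -0.178], TCP at [0.161, 0.604, 0.223] pointing down, gripper open.
Joint ranges: [-3.08, 3.08], [-0.75, 2.2], [0.22, 2.44], [-1.43, 4.57], [0, 2.65], [-2.85, 2.85]. Speed limits (rad/s): [2.79, 2.79, 3.14, 3.14, 3.14, 3.14].

### API

Orientations are given as a unit quaternion [x, y, z, w].
In Python, from rig import status, viewer, robot gives the robot as it stands.
- The arm moves only by the tool arm_command, never from a script. Its arguments are lists of equal length, an entry for each row: "delta_rot": the turn, a rotation vector about the tool's x, y, z in degrees, a list of three; "delta_pos": the shift along the tool's x, y, z in m, a list of three; "gripper": the closure, from -1 (fully open) to 1 (shut). In form: {"delta_rot": [[rx, ry, rz], ...], "delta_pos": [[dx, dy, dz], ...], "gripper": [gripper, ...]}. A call has 1 to 12 rows; each row is the pose to reach, as a shift and turn from the pose commanded when the call began, along the tool's axes at that moment; what a row does not reach only later rows make up. A row lasts 1/12 s, in which the tool goes at most 41.7 mm and 7.16 degrees, less where a joint would pass 70% of its speed; a pose out of reach is approached as far as the arm can. A call with a gripper value outside its range is refused whole. The fingers move at their own pace and stop on an object; "grip_force" is the grip in N (left out, the last holds). Time passes only in rows, so rows that repeat a pose let the fingers close. It gives the time, the measured TCP pose, the force, the opening and the grip force at its end, in the units of the state.
- status.get_obs(): the state, without advancing time (a new reading comes with each control period).
- viewer.camera(name): name is "scene" or "top" or "wrist"; returns a dict with "pixels" (400x640x3 uint8, blue, green, red), "fx", "fy", "cx", "cy" (pixels), "pose" (4x4, takes a point from camera to world coordinates); the wrist camera has in their place "mount" (4x4, takes a point from camera to tool coordinates, whose origin is the TCP and whose axes are the flange's). Camera axes: x right, y down, z forward; pixel columns grow to the right and rows downward; lengths in m; the calibration is good to about 2 mm. The wrist camera is an equidistant fisheye: a pixel r from the principal point sees the ray r / f radians off the axis. A picture is of the moment at which its call begins: read the wrist's pose just before it. There is no depth.
- robot.hand_in(): hands the job in; it is judged then, once.
The state is a dict: "time": time; "q": joint angles; "joint_velocities": joint speeds; "joint_torque": joint torques, N m; "position": TCP position; "tool_rot": TCP orientation; "ft_force": force on the tool from outside, world axes, zero at the start; "moment": the same for the moment, N m; "grip_width": finger opening in m; "grip_force": force on a finger pad.
Only numpy, scipy, OpenCV 4.12 (cv2) and the standard library are available. Lean on these libraries where they do the work, as an engineer would, in place of code of your own. Each camera call takes 0.05 s, during which the arm holds its last target. There are 200 camera calls.

### The job

The tool-holder collar on the magnifier stand's boom has slipped round, so its holster hangs crooked. Without shifting it along the boom, swing the collar back until its red wing screw faces the bright milled flat of the boom squarely, then turn the wing screw clockwise until it is firmly tight on the flat, and let go. Leave the jar, the engraving scribe and the brush on the bench where they are.

Things in the scene. Friction and masses are not known exactly. Their poses are not given: they have to be found in the camera images.
- stand: Heavy bench stand of a magnifier lamp, fixed. Origin on the bench under the boom's middle; y along the boom, z up, -x side faces the robot. Post, diameter 28, 223 high, at x 34, y -190, with a clamp block on the boom at y -212 to -168; grey base plate 21 high, x -60 to 180, y -260 to -60; white lamp head 200 across at x 60, y 305, 200 to 265 high (mm).
- bush: White nylon bush under the collar, origin on the boom's axis at the collar's middle, axes as the stand's; slides along the boom against about 8 N. On it turns the aluminium collar, 46 mm diameter, 24 mm wide, with a black open holster (33 mm across, 60 mm long, 63 mm from the axis) that stands upright on the +x side when the collar is right.
- collar (a joint): Turn of the collar about the boom, rad: 0 = wing screw squarely over the flat (30 degrees from vertical towards -x of the stand); positive = screw swung from there towards +x of the stand (right-hand turn about its +y). Friction about 0.15 N m; stays where it is left. Range -0.4 to 1.3.
- screw (a joint): Turn of the wing screw, rad, growing clockwise seen from outside = tightening; loose at the start. Goes in 1.03 mm per rad; friction 0.16 N m. Over the flat its tip touches at about 2.5 and stiffens from there; firmly tight by 2.7, at 0.3 N m (limit 3.1; turned harder it eases back up to 0.15 when let go). Away from the flat the tip meets the round of the boom at about 0.6 and stops.
- wing (a point): Middle of the screw's red wing head: a paddle 38 mm wide, 10 thick, 20 high, 54 mm from the boom's axis at screw = 0 (1.03 mm less per rad). z points outward along the screw, x along the 38 mm width, y across the 10 mm; at screw = 0 x is square to the boom. Under it an 8 mm stem; the collar's boss ends 29 mm from the boom's axis.
- bottle: White closed jar standing on the bench, diameter 60 mm, 115 mm high, origin at the centre of its underside. Leave alone.
- scribe: Dark pen-shaped engraving scribe lying on the bench, 158 mm long, 16 mm thick, along its x axis, origin on the bench under its middle. Leave alone.
- brush: Small flat brush with a wooden handle lying on the bench along its x axis, 160 mm long, origin under its middle. Leave alone.
- specimen: Fossil slab in a plaster jacket, fixed, 200 by 280 mm, about 70 mm high, beyond the boom; origin at the centre of its underside.
- boom: Level dark steel bar of the stand, diameter 22 mm, fixed, from y -212 to +222 mm; origin on its axis, 170 mm above the bench. One bright milled flat, 13 mm wide, 9 mm from the axis, runs along it. y is the boom's axis; z is the flat's outward normal, which leans 30 degrees from vertical towards -x of the stand.

How it is judged:
By the outcome, as a careful person would: the job done as asked, in the order asked, and still so for the second after the job is handed in, with the robot touching nothing.
It also fails if it takes over 54 s, if anything falls off the work surface, if the arm or the gripper's body presses on something with over 40 N, if the wrist force passes 120 N, or if a joint passes its speed limit or range.

## Working session

There is one attempt and no reset: what is moved stays moved. The work goes in short steps, Python scripts to look and compute and a tool call to move; the robot and the scene stay as the last step left them, time stands still between calls to the robot, and variables do not carry over. Pictures are saved under pics/ and viewed, at most 10 in all, crops included, and the job is handed in when it is done.

Besides the shell and the picture viewer there is one more tool, called after "Emit:" in YAML: its name, and indented under it one key for each argument. arm_command: Moves the arm, as the interface text tells. Its arguments: {"type":"object","properties":{"delta_rot":{"type":"array","items":{"type":"array","items":{"type":"number"}}},"delta_pos":{"type":"array","items":{"type":"array","items":{"type":"number"}}},"gripper":{"type":"array","items":{"type":"number"}},"grip_force":{"type":"number"}},"required":["delta_rot","delta_pos","gripper"]}

```bash
mkdir -p pics; ls
python3 - <<'E'
from rig import status, viewer, robot
import cv2, numpy as np
print(status.get_obs())
for n in ["scene","top"]:
    c=viewer.camera(n); cv2.imwrite(f"pics/{n}0.png",c["pixels"]); print(n,c["fx"],c["fy"],c["cx"],c["cy"],np.round(c["pose"],4).tolist())
    np.savez(f"{n}0.npz",**c)
E
```

```text
pics
{'time': 0.0, 'q': array([ 1.13152463e+00,  5.28483167e-01,  1.43389970e+00, -1.60585509e-05,
        1.18140886e+00, -1.78493855e-01]), 'joint_velocities': array([-2.65483181e-06, -1.47068446e-03,  7.81370519e-04, -9.93340972e-04,
        1.23530867e-03,  8.11324691e-04]), 'joint_torque': array([-6.35730958e-04, -4.40042925e+01, -1.76590794e+01,  6.31628162e-02,
        5.83510380e-02, -1.78573036e-04]), 'position': array([0.16079853, 0.60319739, 0.22156203]), 'tool_rot': array([ 1.30016665e-01,  9.91511199e-01, -1.04975485e-03, -3.27178956e-04]), 'ft_force': array([-0.27273653, -0.87214278,  0.48234132]), 'moment': array([0.03125919, 0.04061589, 0.0159198 ]), 'grip_force': 0.0, 'grip_width': 0.08738491513873918}
scene 440.0816632870469 440.0816632870469 317.5196312833684 195.50766515716347 [[0.8189, 0.4644, -0.3372, 0.9227], [0.5737, -0.6769, 0.4611, -0.4096], [-0.0141, -0.5711, -0.8208, 0.9106], [0.0, 0.0, 0.0, 1.0]]
top 390.0274085372637 390.0274085372637 323.5074133372412 199.6079946831479 [[-0.0295, -0.9958, 0.0872, 0.5416], [-0.9995, 0.0286, -0.0123, 0.0428], [0.0098, -0.0875, -0.9961, 1.0519], [0.0, 0.0, 0.0, 1.0]]
```

View pics/scene0.png

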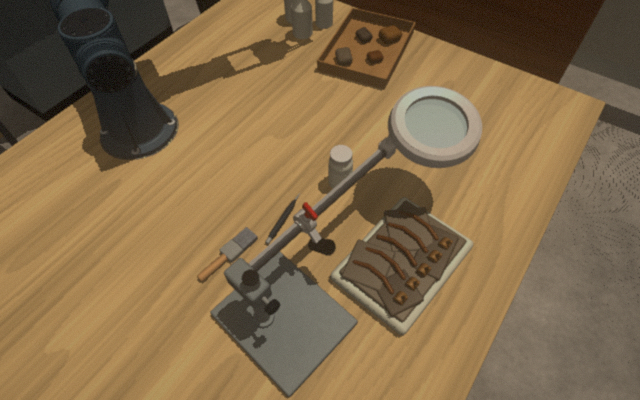

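View pics/top0.png

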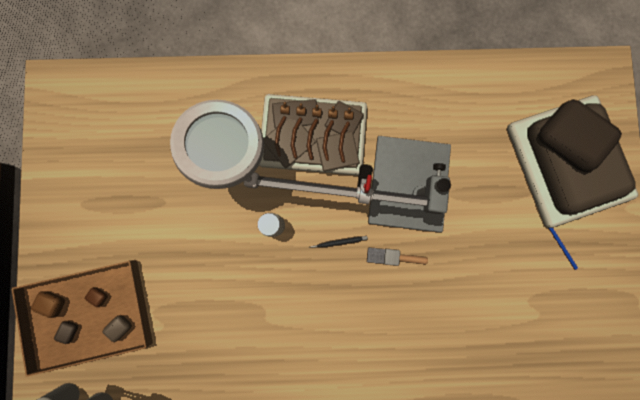

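The views show the collar at scene (305,222) and top (365,190), with the red wing at scene (310,211) and top (368,183). The boom runs level towards +y. Next I'll measure the wing and the boom line.

```bash
cat > h.py <<'E'
import numpy as np, cv2
from scipy.spatial.transform import Rotation as R
def ray(c,u,v):
    T=c["pose"]; d=T[:3,:3]@np.array([(u-c["cx"])/c["fx"],(v-c["cy"])/c["fy"],1.]); return T[:3,3],d/np.linalg.norm(d)
def onz(c,u,v,z):
    o,d=ray(c,u,v); return o+d*(z-o[2])/d[2]
def tri(r1,r2):
    A=np.zeros((3,3));b=np.zeros(3)
    for o,d in (r1,r2):
        P=np.eye(3)-np.outer(d,d);A+=P;b+=P@o
    p=np.linalg.solve(A,b); return p,[np.linalg.norm((np.eye(3)-np.outer(d,d))@(p-o)) for o,d in (r1,r2)]
def red(img,area=5):
    h=cv2.cvtColor(img,cv2.COLOR_BGR2HSV); m=(((h[...,0]<6)|(h[...,0]>174))&(h[...,1]>170)&(h[...,2]>80)).astype(np.uint8)
    n,l,s,ce=cv2.connectedComponentsWithStats(m); i=1+np.argmax(s[1:,4]); return ce[i],s[i],(l==i)
E
python3 - <<'E'
from h import *
C={n:dict(np.load(f"{n}0.npz")) for n in("scene","top")}
rr=[]
for n,c in C.items():
    ce,s,m=red(c["pixels"]); print(n,ce,s); rr.append(ray(c,*ce))
print("wing",tri(*rr))
t=C["top"]
# boom edges in top: dark bar between x=265..350; print columns
g=cv2.cvtColor(t["pixels"],cv2.COLOR_BGR2GRAY).astype(int)
for u in (275,290,305,320,335,350,385,400,415): print(u,g[172:212,u].tolist())
big=np.vstack([cv2.resize(C["scene"]["pixels"][190:265,265:365],None,fx=4,fy=4,interpolation=3),cv2.resize(t["pixels"][150:225,330:430],None,fx=4,fy=4,interpolation=3)])
cv2.imwrite("pics/crop0.png",big)
E
```

```text
scene [310.50746269 210.74626866] [304 203  14  16  67]
top [367.69014085 182.92957746] [364 175   7  16  71]
wing (array([ 0.64864754, -0.0615689 ,  0.22542013]), [np.float64(0.0020981714154658733), np.float64(0.0020981714154657393)])
275 [71, 70, 71, 73, 72, 65, 50, 50, 49, 76, 136, 152, 153, 156, 143, 80, 57, 62, 64, 61, 63, 63, 63, 63, 64, 66, 67, 68, 68, 68, 67, 66, 66, 64, 60, 80, 128, 153, 158, 160]
290 [70, 72, 71, 73, 69, 69, 67, 57, 46, 48, 53, 87, 142, 156, 155, 156, 137, 77, 55, 59, 59, 60, 58, 60, 62, 65, 67, 67, 66, 66, 80, 125, 142, 140, 139, 146, 157, 162, 160, 158]
305 [137, 159, 160, 158, 152, 149, 145, 146, 142, 111, 65, 46, 56, 93, 143, 156, 157, 152, 130, 111, 128, 137, 140, 144, 140, 102, 70, 64, 67, 67, 67, 63, 59, 82, 141, 159, 160, 161, 159, 155]
320 [61, 85, 137, 148, 147, 144, 144, 143, 145, 145, 137, 97, 57, 47, 63, 103, 147, 157, 155, 147, 111, 111, 135, 147, 148, 149, 141, 93, 68, 67, 67, 66, 63, 62, 90, 147, 162, 160, 157, 155]
335 [93, 59, 80, 133, 148, 144, 143, 143, 145, 142, 142, 143, 139, 87, 50, 46, 68, 121, 150, 154, 156, 141, 104, 129, 148, 148, 149, 152, 146, 93, 64, 64, 64, 64, 63, 63, 87, 137, 157, 156]
350 [147, 105, 63, 77, 131, 144, 143, 144, 144, 145, 143, 144, 144, 145, 134, 85, 50, 47, 71, 126, 153, 155, 156, 143, 103, 134, 151, 154, 154, 152, 136, 87, 65, 64, 65, 66, 63, 60, 84, 140]
385 [121, 125, 123, 124, 124, 124, 124, 121, 122, 124, 124, 123, 121, 123, 123, 122, 121, 124, 115, 76, 46, 44, 65, 120, 151, 155, 158, 145, 102, 107, 119, 123, 113, 74, 53, 52, 54, 53, 53, 53]
400 [116, 119, 120, 119, 120, 119, 118, 118, 118, 119, 117, 118, 119, 119, 119, 119, 118, 118, 118, 122, 115, 75, 45, 47, 67, 120, 149, 152, 158, 144, 96, 105, 117, 117, 111, 77, 54, 50, 52, 53]
415 [114, 115, 116, 116, 117, 116, 115, 115, 115, 113, 113, 114, 114, 114, 113, 103, 99, 110, 122, 125, 122, 124, 114, 69, 45, 45, 75, 136, 154, 152, 156, 141, 91, 100, 113, 116, 109, 69, 51, 51]
```

View pics/crop0.png

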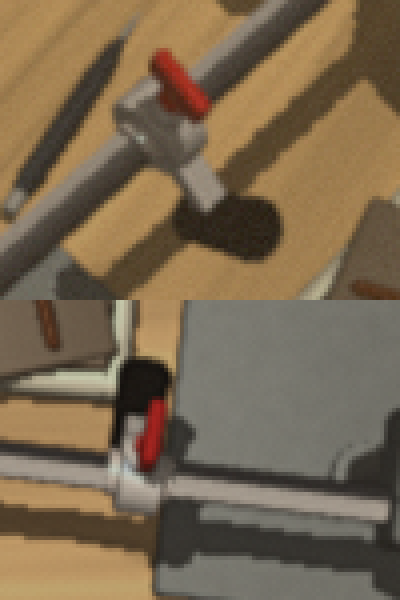

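Run:
```python
from h import *
C={n:dict(np.load(f"{n}0.npz")) for n in("scene","top")}
t=C["top"]
P=np.array([onz(t,u,v,.17) for u,v in((320,188.2),(335,190),(350,192),(400,198),(415,199.8))]);print(P.round(4))
k=np.polyfit(P[:,1],P[:,0],1);ys=np.array([-k[0]*-1,1,0]);ys=np.array([k[0],1,0]);ys/=np.linalg.norm(ys);xs=np.array([ys[1],-ys[0],0])
print("xs",xs,"ys",ys,"yaw",np.degrees(np.arctan2(xs[1],xs[0])), "fit res",P[:,0]-np.polyval(k,P[:,1]))
w=np.array([.6486,-.0616,.2254]); a=np.array([k[1],0,.17]); r=w-a
print("wing rel: x",r@xs,"y",r@ys,"z",r[2],"ang from vert deg",np.degrees(np.arctan2(r@xs,r[2])),"rad",np.hypot(r@xs,r[2]), "axis at collar",a+ys*(r@ys))
# collar edges at top col 358..376 ; lamp check
for uv,z in (((217,143),.265),((269,225),.115)): print(onz(t,*uv,z))
lam=onz(t,217,143,.265)-a; print("lamp rel stand origin along y",lam@ys,lam@xs)
ref=onz(t,440,197,.19)-a; print("clamp",ref@ys)
# ends of red blob
for n,c in C.items():
    _,_,m=red(c["pixels"]); print(n,cv2.minAreaRect(np.argwhere(m)[:,::-1].astype(np.float32)))
```

```text
[[ 0.6451  0.0391  0.17  ]
 [ 0.64    0.0051  0.17  ]
 [ 0.6344 -0.0289  0.17  ]
 [ 0.6175 -0.1422  0.17  ]
 [ 0.6124 -0.1762  0.17  ]]
xs [ 0.98866859 -0.15011467  0.        ] ys [0.15011467 0.98866859 0.        ] yaw -8.633572111334447 fit res [ 6.09076255e-05  1.34199641e-04 -2.52325729e-04 -8.03046214e-06
  6.52489245e-05]
wing rel: x 0.018652745963827207 y -0.05947387183719906 z 0.05539999999999998 ang from vert deg 18.60797615745431 rad 0.05845583745008765 axis at collar [ 0.63015862 -0.05879995  0.17      ]
[0.73295377 0.24746733 0.265     ]
[0.56635271 0.16348345 0.115     ]
lamp rel stand origin along y 0.25875402533828 0.05565512650851054
clamp -0.22825881075443213
scene ((309.93206787109375, 210.562255859375), (17.814558029174805, 4.422924995422363), 47.48955535888672)
top ((367.61767578125, 182.5294189453125), (5.3357834815979, 15.764815330505371), 14.03624439239502)
```

```bash
cat >> h.py <<'E'
ys=np.array([.15011,.98867,0]);xs=np.array([.98867,-.15011,0]);ax0=np.array([.6302,-.0588,.17])
def pose(th,rad,spin=0,dy=0,off=0):
    """tool pose: th deg from vertical to +x stand, TCP rad from axis, spin deg about tool z from y=boom"""
    n=np.cos(np.radians(th))*np.array([0,0,1])+np.sin(np.radians(th))*xs
    z=-n; y=ys; x=np.cross(y,z); M=np.column_stack([x,y,z])@R.from_euler('z',spin,degrees=True).as_matrix()
    return ax0+n*rad+ys*dy,M
def delta(o,p,M):
    R0=R.from_quat(o["tool_rot"]).as_matrix()
    print("dpos",(R0.T@(p-o["position"])).round(4),"drot",np.degrees(R.from_matrix(R0.T@M).as_rotvec()).round(2))
E
python3 - <<'E'
from h import *; from rig import status
o=status.get_obs(); p,M=pose(18.6,.16); print(p,M.round(3)); delta(o,p,M)
E
```

```text
[ 0.68065528 -0.06646064  0.32164295] [[-0.937  0.15  -0.315]
 [ 0.142  0.989  0.048]
 [ 0.319  0.    -0.948]]
dpos [-0.6749 -0.5132 -0.0992] drot [ 0.91 18.55 -6.27]
```

Emit:
arm_command:
  delta_rot:
    - [0, 0, 0]
    - [0, 0, 0]
    - [0, 0, 0]
    - [0, 0, 0]
    - [0, 0, 0]
    - [0, 0, 0]
    - [0, 0, 0]
    - [0, 0, 0]
    - [0, 0, 0]
    - [0, 0, 0]
    - [0, 0, 0]
    - [0, 0, 0]
  delta_pos:
    - [0, 0, -0.035]
    - [0, 0, -0.07]
    - [-0.02, -0.015, -0.1]
    - [-0.045, -0.034, -0.12]
    - [-0.07, -0.053, -0.14]
    - [-0.1, -0.076, -0.15]
    - [-0.13, -0.098, -0.15]
    - [-0.16, -0.12, -0.15]
    - [-0.19, -0.143, -0.15]
    - [-0.22, -0.166, -0.15]
    - [-0.25, -0.19, -0.15]
    - [-0.28, -0.213, -0.15]
  gripper: [-1, -1, -1, -1, -1, -1, -1, -1, -1, -1, -1, -1]

```text
time: 1.1
position: [0.3771, 0.324, 0.3723]
tool_rot: [0.13, 0.992, -0.0, -0.0]
ft_force: [-0.0, -0.2, -0.4]
grip_width: 0.087
grip_force: 0.0
```

Emit:
arm_command:
  delta_rot:
    - [0, 0, 0]
    - [0, 0, 0]
    - [0, 2, 0]
    - [0, 4, 0]
    - [0, 6, -1]
    - [0, 8, -2]
    - [0, 10, -3]
    - [0, 12, -4]
    - [0.5, 14, -5]
    - [0.5, 16, -6]
    - [0.9, 18, -6.3]
    - [0.9, 18.5, -6.3]
  delta_pos:
    - [-0.03, -0.023, 0]
    - [-0.06, -0.045, 0]
    - [-0.09, -0.068, 0]
    - [-0.12, -0.09, 0]
    - [-0.15, -0.113, 0]
    - [-0.18, -0.136, 0]
    - [-0.21, -0.16, 0]
    - [-0.24, -0.182, 0]
    - [-0.27, -0.205, 0]
    - [-0.3, -0.228, 0]
    - [-0.33, -0.25, 0]
    - [-0.36, -0.275, 0]
  gripper: [-1, -1, -1, -1, -1, -1, -1, -1, -1, -1, -1, -1]

```text
time: 2.1
position: [0.6548, -0.034, 0.3709]
tool_rot: [0.074, 0.984, 0.014, -0.162]
ft_force: [-0.1, 0.6, -0.6]
grip_width: 0.0867
grip_force: 0.0
```

Run:
```python
from h import *; from rig import status
o=status.get_obs(); print(o["time"],o["q"].round(3),o["position"]); p,M=pose(18.6,.16); delta(o,p,M)
```

```text
2.1 [-0.214  0.631  0.876 -0.019  1.961 -1.639] [ 0.6547782  -0.03395034  0.3709239 ]
dpos [-0.0446 -0.0284  0.0368] drot [ 0.14 -0.1   0.1 ]
```

Emit:
arm_command:
  delta_rot:
    - [0, 0, 0]
    - [0, 0, 0]
    - [0, 0, 0]
    - [0, 0, 0]
  delta_pos:
    - [-0.022, -0.014, 0.018]
    - [-0.044, -0.028, 0.036]
    - [-0.0446, -0.0284, 0.0368]
    - [-0.0446, -0.0284, 0.0368]
  gripper: [-1, -1, -1, -1]

```text
time: 2.43
position: [0.6787, -0.066, 0.32]
tool_rot: [0.075, 0.984, 0.014, -0.164]
ft_force: [0.1, 0.1, 0.3]
grip_width: 0.0867
grip_force: 0.0
```

Run:
```python
from h import *; from rig import status,viewer
o=status.get_obs(); print(o["time"],o["position"]); c=viewer.camera("wrist")
print({k:np.round(v,4).tolist() for k,v in c.items() if k!="pixels"})
np.savez("w1.npz",pos=o["position"],rot=o["tool_rot"],**c); cv2.imwrite("pics/w1.png",c["pixels"])
ce,s,m=red(c["pixels"]); print(ce,s,cv2.minAreaRect(np.argwhere(m)[:,::-1].astype(np.float32)))
```

```text
2.4333 [ 0.67874909 -0.06596513  0.32002401]
{'fx': 309.7069, 'fy': 309.7069, 'cx': 320.4854, 'cy': 198.3679, 'mount': [[0.0003, -0.9684, -0.2494, 0.068], [1.0, 0.0004, -0.0004, 0.0003], [0.0005, -0.2494, 0.9684, -0.1615], [0.0, 0.0, 0.0, 1.0]]}
[327. 197.] [327 197   1   1   1] ((327.0, 197.0), (0.0, 0.0), 0.0)
```

View pics/w1.png

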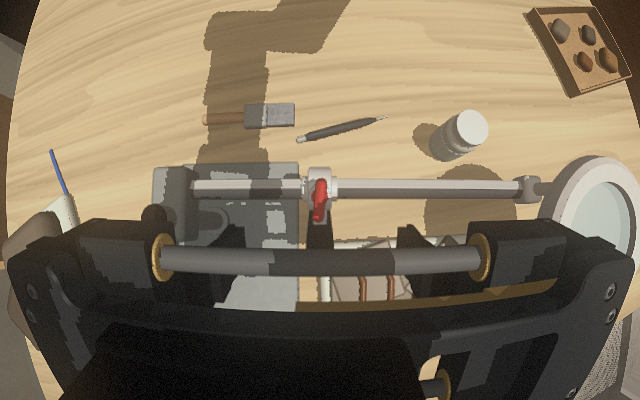

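The wrist view shows the wing at about (319,198), on the collar at (319,185). The boom runs level across the image at row 187, and the shadows are off the wing's upper half. I'll loosen the mask and cast rays to the wing.

```bash
cat >> h.py <<'E'
def wray(c,u,v):
    x,y=(u-c["cx"])/c["fx"],(v-c["cy"])/c["fy"]; r=np.hypot(x,y); s=np.sinc(r/np.pi)
    d=np.array([x*s,y*s,np.cos(r)]); R0=R.from_quat(c["rot"]).as_matrix(); m=c["mount"]
    return R0@m[:3,3]+c["pos"],R0@(m[:3,:3]@d)
def red2(img,lo=35):
    h=cv2.cvtColor(img,cv2.COLOR_BGR2HSV); m=(((h[...,0]<8)|(h[...,0]>172))&(h[...,1]>140)&(h[...,2]>lo)).astype(np.uint8)
    m[:150]=0;m[232:]=0;m[:,:250]=0;m[:,400:]=0
    n,l,s,ce=cv2.connectedComponentsWithStats(m); i=1+np.argmax(s[1:,4]); return ce[i],s[i],(l==i)
def cyl(o,d,rad):
    """ray -> point at rad from boom axis: (angle deg, y along boom from collar guess)"""
    P=np.eye(3)-np.outer(ys,ys); a,b=P@d,P@(o-ax0); A,B,C=a@a,2*a@b,b@b-rad**2
    t=(-B-np.sqrt(B*B-4*A*C))/2/A; q=o+t*d-ax0; return np.degrees(np.arctan2(q@xs,q[2])),q@ys
E
python3 - <<'E'
from h import *
c=dict(np.load("w1.npz"))
ce,s,m=red2(c["pixels"]); rc=cv2.minAreaRect(np.argwhere(m)[:,::-1].astype(np.float32)); print(ce,s,rc)
for v in range(s[1],s[1]+s[3]): u=np.where(m[v])[0]; print(v,u.min(),u.max(),c["pixels"][v,u].max(1).tolist())
for r in (.054,.064): print(r,cyl(*wray(c,*ce),r))
# boom axis check: rows of boom edges at col 400, 450
g=cv2.cvtColor(c["pixels"],cv2.COLOR_BGR2GRAY)
for u in (250,360,400,480): print(u,g[174:204,u].tolist())
cv2.imwrite("pics/w1c.png",cv2.resize(c["pixels"][150:240,270:390],None,fx=6,fy=6,interpolation=3))
E
```

```text
[319.29453682 199.04513064] [312 179  16  43 421] ((319.674560546875, 199.99127197265625), (41.69791030883789, 15.031222343444824), 87.1375961303711)
179 322 323 [120, 128]
180 318 324 [118, 131, 140, 142, 148, 129, 119]
181 317 324 [126, 147, 158, 166, 170, 173, 158, 138]
182 317 325 [151, 173, 176, 185, 190, 192, 191, 188, 173]
183 317 325 [157, 169, 176, 187, 194, 198, 192, 190, 180]
184 316 326 [133, 162, 171, 181, 186, 197, 203, 201, 193, 180, 152]
185 316 326 [145, 163, 174, 181, 189, 200, 206, 200, 192, 181, 158]
186 316 326 [147, 164, 174, 182, 193, 201, 209, 203, 194, 179, 154]
187 316 326 [149, 164, 176, 184, 194, 202, 207, 201, 192, 179, 147]
188 316 326 [154, 167, 175, 186, 196, 202, 206, 201, 190, 178, 142]
189 316 325 [157, 171, 179, 185, 195, 203, 205, 200, 188, 178]
190 316 325 [157, 170, 178, 185, 197, 203, 206, 198, 190, 179]
191 316 325 [158, 170, 177, 187, 197, 205, 205, 199, 187, 176]
192 314 326 [124, 116, 160, 172, 178, 190, 197, 204, 204, 197, 189, 172, 130]
193 313 326 [125, 123, 124, 163, 172, 180, 190, 199, 205, 205, 197, 184, 172, 160]
194 313 326 [121, 11
[... 1747 characters left out ...]
22), np.float64(-0.0002705191178410034))
0.064 (np.float64(15.5126661439994), np.float64(-0.0002605494871942218))
250 [91, 95, 92, 91, 95, 145, 197, 190, 193, 168, 148, 152, 156, 159, 117, 88, 65, 64, 63, 64, 62, 57, 60, 59, 61, 73, 93, 92, 90, 95]
360 [195, 194, 191, 195, 179, 180, 190, 191, 194, 192, 191, 191, 194, 190, 129, 112, 109, 110, 107, 106, 101, 96, 97, 86, 104, 164, 185, 188, 188, 190]
400 [197, 197, 197, 198, 183, 161, 191, 189, 191, 191, 190, 191, 193, 193, 137, 108, 108, 108, 108, 105, 101, 97, 98, 86, 100, 158, 178, 176, 179, 176]
480 [113, 116, 117, 118, 115, 111, 175, 191, 190, 192, 187, 189, 188, 190, 187, 86, 102, 102, 99, 101, 95, 95, 92, 81, 80, 112, 106, 104, 109, 105]
```

View pics/w1c.png

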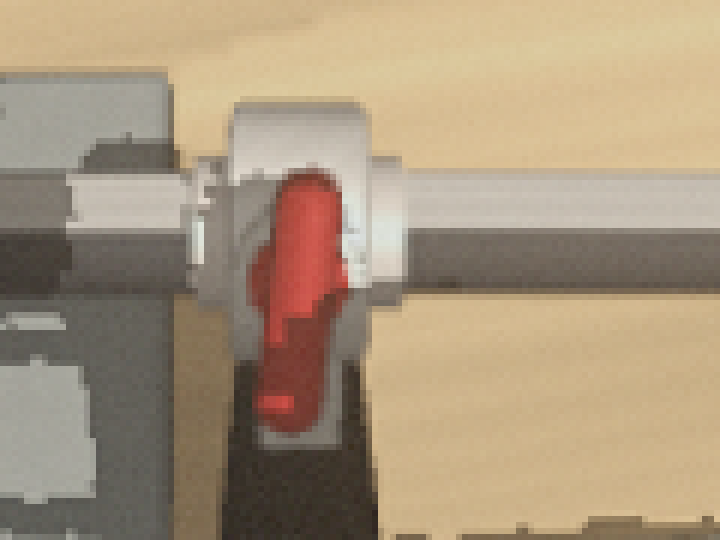

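Run:
```python
from h import *; from rig import status
c=dict(np.load("w1.npz"))
for u,v in ((250,189.3),(360,188.7),(400,188.6),(480,189.2)):
    o,d=wray(c,u,v); nn=np.cross(d,ys); nn/=np.linalg.norm(nn); print(u,"axis miss mm",1e3*(ax0-o)@nn,nn.round(2))
# wing ends, r=.064 (top face)
for u,v in ((321,182),(317.5,218),(318,218),(321,180)): print(cyl(*wray(c,u,v),np.hypot(.06,.017)))
o=status.get_obs(); delta(o,*pose(17,.085,5,-.0003)); delta(o,*pose(17,.038,5,-.0003))
```

```text
250 axis miss mm -1.8909201406570584 [ 0.98 -0.15 -0.11]
360 axis miss mm -1.452213091684724 [ 0.98 -0.15 -0.11]
400 axis miss mm -1.1998839852927028 [ 0.98 -0.15 -0.11]
480 axis miss mm -1.176998983425692 [ 0.98 -0.15 -0.11]
(np.float64(2.3507225972927253), np.float64(0.001206969307040873))
(np.float64(32.09279029290163), np.float64(-0.0018576558032869616))
(np.float64(32.09306835975202), np.float64(-0.0014187270585970873))
(np.float64(0.7699597350806751), np.float64(0.0012088158181299581))
dpos [ 0.0003 -0.0017  0.0752] drot [ 0.09 -1.71  5.05]
dpos [-0.0011 -0.0019  0.1222] drot [ 0.09 -1.71  5.05]
```

Emit:
arm_command:
  delta_rot:
    - [0, -0.5, 1.5]
    - [0, -1, 3]
    - [0, -1.7, 5.5]
    - [0, -1.7, 5.5]
    - [0, -1.7, 5.5]
    - [0, -1.7, 5.5]
    - [0, -1.7, 5.5]
  delta_pos:
    - [0, -0.0017, 0.02]
    - [0, -0.0017, 0.045]
    - [-0.0003, -0.0018, 0.07]
    - [-0.001, -0.0018, 0.09]
    - [-0.0015, -0.0019, 0.11]
    - [-0.0018, -0.0019, 0.122]
    - [-0.0018, -0.0019, 0.122]
  gripper: [-1, -1, -1, -1, -1, -1, -1]

```text
time: 3.07
position: [0.6407, -0.0592, 0.2069]
tool_rot: [0.12, 0.982, 0.005, -0.148]
ft_force: [-0.2, -0.4, 0.2]
grip_width: 0.0871
grip_force: 0.0
```

Run:
```python
from h import *; from rig import status,viewer
o=status.get_obs(); print(o["time"],o["position"],o["q"].round(2)); delta(o,*pose(17,.038,5.5,-.0003))
c=viewer.camera("wrist"); cv2.imwrite("pics/w2.png",cv2.resize(c["pixels"][150:350,160:480],None,fx=2.4,fy=2.4))
```

```text
3.0667 [ 0.64066675 -0.05918521  0.20691915] [-0.25  0.71  1.16 -0.03  1.57 -1.57]
dpos [-0.001  -0.0014  0.0003] drot [ 0.04 -0.02  0.17]
```

View pics/w2.png

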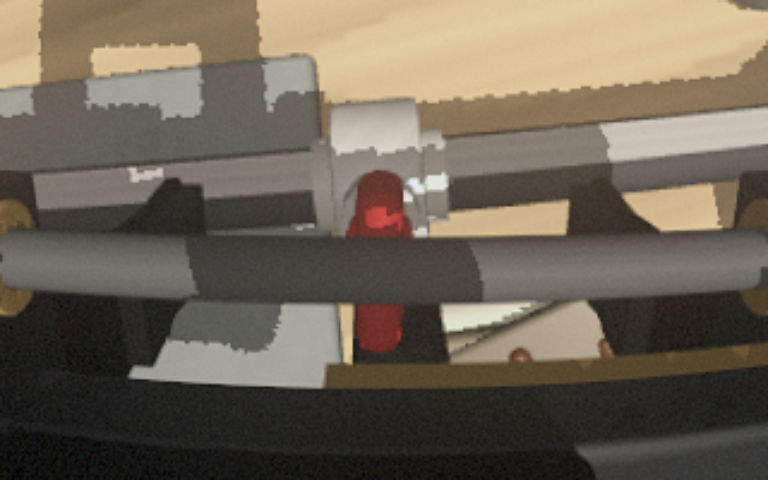

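The wing is upright in the view at (380,260), aligned with the tool. The fingers' inner edges are at columns 200 and 572, so the tool needs about -1.3 mm in y. I'll apply that and close.

Emit:
arm_command:
  delta_rot:
    - [0, 0, 0]
    - [0, 0, 0]
    - [0, 0, 0]
    - [0, 0, 0]
    - [0, 0, 0]
    - [0, 0, 0]
    - [0, 0, 0]
    - [0, 0, 0]
    - [0, 0, 0]
    - [0, 0, 0]
    - [0, 0, 0]
    - [0, 0, 0]
  delta_pos:
    - [-0.0015, -0.0013, 0]
    - [-0.0015, -0.0013, 0]
    - [-0.0015, -0.0013, 0]
    - [-0.0015, -0.0013, 0]
    - [-0.0015, -0.0013, 0]
    - [-0.0015, -0.0013, 0]
    - [-0.0015, -0.0013, 0]
    - [-0.0015, -0.0013, 0]
    - [-0.0015, -0.0013, 0]
    - [-0.0015, -0.0013, 0]
    - [-0.0015, -0.0013, 0]
    - [-0.0015, -0.0013, 0]
  gripper: [-1, -1, 0, 0.3, 0.5, 0.7, 1, 1, 1, 1, 1, 1]
  grip_force: 12

```text
time: 4.12
position: [0.6439, -0.063, 0.2067]
tool_rot: [0.121, 0.982, 0.004, -0.146]
ft_force: [0.3, -0.6, 0.3]
grip_width: 0.0284
grip_force: 0.0
```

Run:
```python
from h import *; from rig import status
o=status.get_obs(); print(o["time"],o["grip_width"],o["grip_force"],o["ft_force"],o["moment"]); delta(o,*pose(17,.038,5.5,-.0003))
import h
h.ax0=ax0+.0007*xs
R0=R.from_quat(o["tool_rot"]).as_matrix()
P0,M0=h.pose(17,.038,5.5,-.0003)
for a in range(-4,-49,-4):
    P1,M1=h.pose(17+a,.038,5.5,-.0003)
    print(a,(M0.T@(P1-P0)).round(4).tolist(),np.degrees(R.from_matrix(M0.T@M1).as_rotvec()).round(2).tolist())
```

```text
4.1167 0.028445162637414215 0.0 [ 0.27522898 -0.63138573  0.28390664] [ 0.02593409 -0.17704782  0.02601428]
dpos [0.003  0.0015 0.0012] drot [0.05 0.17 0.06]
-4 [0.0026, -0.0003, 0.0001] [-0.38, -3.98, 0.0]
-8 [0.0053, -0.0005, 0.0004] [-0.77, -7.96, -0.0]
-12 [0.0079, -0.0008, 0.0008] [-1.15, -11.94, 0.0]
-16 [0.0104, -0.001, 0.0015] [-1.53, -15.93, 0.0]
-20 [0.0129, -0.0012, 0.0023] [-1.92, -19.91, -0.0]
-24 [0.0154, -0.0015, 0.0033] [-2.3, -23.89, -0.0]
-28 [0.0178, -0.0017, 0.0044] [-2.68, -27.87, 0.0]
-32 [0.02, -0.0019, 0.0058] [-3.07, -31.85, 0.0]
-36 [0.0222, -0.0021, 0.0073] [-3.45, -35.83, 0.0]
-40 [0.0243, -0.0023, 0.0089] [-3.83, -39.82, 0.0]
-44 [0.0263, -0.0025, 0.0107] [-4.22, -43.8, -0.0]
-48 [0.0281, -0.0027, 0.0126] [-4.6, -47.78, -0.0]
```

Emit:
arm_command:
  delta_rot:
    - [0, 0, 0]
    - [0, 0, 0]
    - [0, 0, 0]
    - [0, 0, 0]
  delta_pos:
    - [0.0023, 0.0015, 0.001]
    - [0.0023, 0.0015, 0.001]
    - [0.0023, 0.0015, 0.001]
    - [0.0023, 0.0015, 0.001]
  gripper: [0.35, 0.35, 0.35, 0.35]

```text
time: 4.45
position: [0.6418, -0.0609, 0.2065]
tool_rot: [0.121, 0.982, 0.004, -0.146]
ft_force: [0.3, -0.1, -0.4]
grip_width: 0.0283
grip_force: 0.0
```

```bash
sed -i 's/ax0=np.array(\[.6302,-.0588,.17\])/ax0=np.array([.6302,-.0588,.17])+.0007*xs/' h.py
python3 - <<'E'
from h import *; from rig import status,viewer
o=status.get_obs(); print(o["time"],o["grip_width"],o["grip_force"],o["ft_force"]); delta(o,*pose(17,.038,5.5,-.0003))
c=viewer.camera("wrist"); cv2.imwrite("pics/w3.png",cv2.resize(c["pixels"][150:350,160:480],None,fx=2.4,fy=2.4))
E
```

```text
4.45 0.028262595581367126 0.0 [ 0.29384112 -0.05618921 -0.40609382]
dpos [-0.0001 -0.      0.0001] drot [0.04 0.18 0.07]
```

View pics/w3.png

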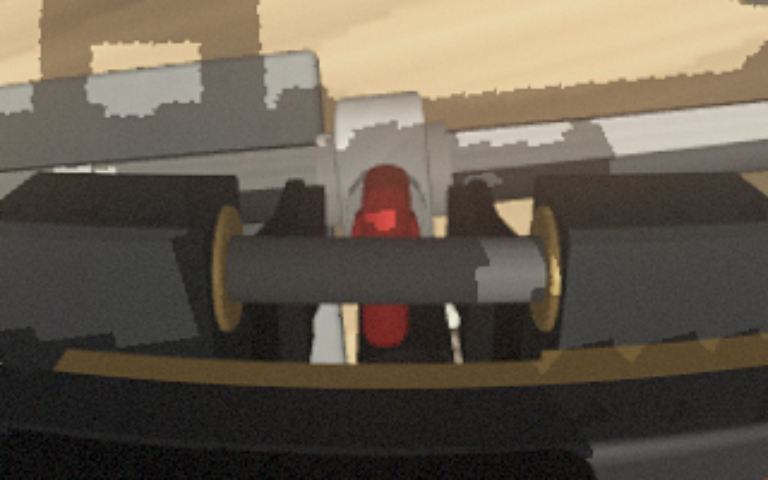

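The fingers at columns 325 and 450 straddle the wing at 386, so it's centred. Closing.

Emit:
arm_command:
  delta_rot:
    - [0, 0, 0]
    - [0, 0, 0]
    - [0, 0, 0]
    - [0, 0, 0]
    - [0, 0, 0]
    - [0, 0, 0]
    - [0, 0, 0]
  delta_pos:
    - [0, 0, 0]
    - [0, 0, 0]
    - [0, 0, 0]
    - [0, 0, 0]
    - [0, 0, 0]
    - [0, 0, 0]
    - [0, 0, 0]
  gripper: [0.6, 0.7, 0.8, 0.9, 1, 1, 1]
  grip_force: 15

```text
time: 5.08
position: [0.6418, -0.0609, 0.2064]
tool_rot: [0.121, 0.982, 0.004, -0.146]
ft_force: [0.4, -0.1, 0.4]
grip_width: 0.0147
grip_force: 15.0
```

Run:
```python
from h import *; from rig import status
o=status.get_obs(); print(o["time"],o["grip_width"],o["grip_force"],o["ft_force"],o["moment"]); delta(o,*pose(17,.038,5.5,-.0003))
```

```text
5.0833 0.014705929509528795 14.999994188547134 [ 0.43969509 -0.0604429   0.44031126] [-0.08077261 -0.18864237  0.0040148 ]
dpos [-0.      0.0001  0.0001] drot [0.04 0.18 0.06]
```

The width is 14.7 mm, not 10, so the fingers are on the stem's hub below the paddle. I'll open, back off 10 mm and grip again.

Emit:
arm_command:
  delta_rot:
    - [0, 0, 0]
    - [0, 0, 0]
    - [0, 0, 0]
    - [0, 0, 0]
    - [0, 0, 0]
    - [0, 0, 0]
    - [0, 0, 0]
    - [0, 0, 0]
    - [0, 0, 0]
    - [0, 0, 0]
  delta_pos:
    - [0, 0, 0]
    - [0, 0, 0]
    - [0, 0, -0.005]
    - [0, 0, -0.01]
    - [0, 0, -0.01]
    - [0, 0, -0.01]
    - [0, 0, -0.01]
    - [0, 0, -0.01]
    - [0, 0, -0.01]
    - [0, 0, -0.01]
  gripper: [0.5, 0.5, 0.5, 0.5, 0.8, 1, 1, 1, 1, 1]
  grip_force: 15

```text
time: 5.92
position: [0.6448, -0.0614, 0.2162]
tool_rot: [0.121, 0.982, 0.004, -0.146]
ft_force: [0.9, -0.5, 2.0]
grip_width: 0.0098
grip_force: 15.0
```

Run:
```python
from h import *
P0,M0=pose(17,.048,5.5,-.0003)
for a in range(-4,-49,-4):
    P1,M1=pose(17+a,.048,5.5,-.0003)
    print(a,(M0.T@(P1-P0)).round(4).tolist(),np.degrees(R.from_matrix(M0.T@M1).as_rotvec()).round(2).tolist())
```

```text
-4 [0.0033, -0.0003, 0.0001] [-0.38, -3.98, 0.0]
-8 [0.0066, -0.0006, 0.0005] [-0.77, -7.96, -0.0]
-12 [0.0099, -0.001, 0.001] [-1.15, -11.94, 0.0]
-16 [0.0132, -0.0013, 0.0019] [-1.53, -15.93, 0.0]
-20 [0.0163, -0.0016, 0.0029] [-1.92, -19.91, -0.0]
-24 [0.0194, -0.0019, 0.0041] [-2.3, -23.89, -0.0]
-28 [0.0224, -0.0022, 0.0056] [-2.68, -27.87, 0.0]
-32 [0.0253, -0.0024, 0.0073] [-3.07, -31.85, 0.0]
-36 [0.0281, -0.0027, 0.0092] [-3.45, -35.83, 0.0]
-40 [0.0307, -0.003, 0.0112] [-3.83, -39.82, 0.0]
-44 [0.0332, -0.0032, 0.0135] [-4.22, -43.8, -0.0]
-48 [0.0355, -0.0034, 0.0159] [-4.6, -47.78, -0.0]
```

Emit:
arm_command:
  delta_rot:
    - [-0.38, -3.98, 0]
    - [-0.77, -7.96, 0]
    - [-1.15, -11.94, 0]
    - [-1.53, -15.93, 0]
    - [-1.92, -19.91, 0]
    - [-2.3, -23.89, 0]
    - [-2.3, -23.89, 0]
  delta_pos:
    - [0.0033, -0.0003, 0.0001]
    - [0.0066, -0.0006, 0.0005]
    - [0.0099, -0.001, 0.001]
    - [0.0132, -0.0013, 0.0019]
    - [0.0163, -0.0016, 0.0029]
    - [0.0194, -0.0019, 0.0041]
    - [0.0194, -0.0019, 0.0041]
  gripper: [1, 1, 1, 1, 1, 1, 1]

```text
time: 6.5
position: [0.6231, -0.058, 0.2175]
tool_rot: [0.122, 0.99, -0.001, 0.063]
ft_force: [0.7, -0.9, -4.3]
grip_width: 0.0098
grip_force: 15.0
```

Run:
```python
from h import *; from rig import status
o=status.get_obs(); print(o["time"],o["grip_width"],o["grip_force"],o["ft_force"],o["ft_force"]@ys,o["moment"]); delta(o,*pose(-7,.048,5.5,-.0003))
P0,M0=pose(-7,.048,5.5,-.0003)
for a in (-6,-12,-18,-23):
    P1,M1=pose(-7+a,.048,5.5,-.0003)
    print(a,(M0.T@(P1-P0)).round(4).tolist(),np.degrees(R.from_matrix(M0.T@M1).as_rotvec()).round(2).tolist())
```

```text
6.5 0.009811666792522189 14.999143034219742 [ 0.66080116 -0.93758735 -4.26911132] -0.8277716232486382 [-0.07585474 -0.1349074  -0.112022  ]
dpos [-0.0019  0.0002  0.0001] drot [0.06 0.26 0.03]
-6 [0.005, -0.0005, 0.0003] [-0.58, -5.97, -0.0]
-12 [0.0099, -0.001, 0.001] [-1.15, -11.94, -0.0]
-18 [0.0148, -0.0014, 0.0023] [-1.73, -17.92, 0.0]
-23 [0.0187, -0.0018, 0.0038] [-2.2, -22.89, 0.0]
```

Emit:
arm_command:
  delta_rot:
    - [-0.4, -4, 0]
    - [-0.8, -8, 0]
    - [-1.15, -12, 0]
    - [-1.5, -15.9, 0]
    - [-1.9, -19.9, 0]
    - [-2.2, -22.9, 0]
    - [-2.2, -22.9, 0]
    - [-2.2, -22.9, 0]
    - [-2.2, -22.9, 0]
  delta_pos:
    - [0.0028, -0.0003, 0.0001]
    - [0.006, -0.0006, 0.0005]
    - [0.009, -0.001, 0.001]
    - [0.0121, -0.0013, 0.0019]
    - [0.015, -0.0016, 0.003]
    - [0.0172, -0.0018, 0.0038]
    - [0.0172, -0.0018, 0.0038]
    - [0.0172, -0.0018, 0.0038]
    - [0.0172, -0.0018, 0.0038]
  gripper: [1, 1, 1, 1, 1, 1, 1, 1, 1]

```text
time: 7.25
position: [0.6078, -0.0556, 0.2112]
tool_rot: [0.118, 0.959, -0.006, 0.258]
ft_force: [-6.1, -0.6, 4.2]
grip_width: 0.0101
grip_force: 15.0
```

Run:
```python
from h import *; from rig import status,viewer
o=status.get_obs(); print(o["time"],o["q"].round(2),o["grip_width"],o["ft_force"],o["moment"]); delta(o,*pose(-30,.048,5.5,-.0003))
r=o["position"]-ax0; print(np.degrees(np.arctan2(r@xs,r[2])),np.hypot(r@xs,r[2]),r@ys)
ims=[]
for n in("scene","top"):
    c=viewer.camera(n); np.savez(n+"1.npz",**c); 
    ims.append(cv2.resize(c["pixels"][180:255,255:355] if n=="scene" else c["pixels"][150:225,320:420],None,fx=5,fy=4,interpolation=3))
c=viewer.camera("wrist"); ims.append(cv2.resize(c["pixels"][140:310,200:440],(500,354)))
a=np.vstack(ims[:2]); b=np.vstack([ims[2],np.zeros((246,500,3),np.uint8)]); cv2.imwrite("pics/s1.png",cv2.resize(np.hstack([a,b]),(800,480)))
```

```text
7.25 [-0.32  0.39  1.89  0.25  0.35 -1.86] 0.010067960962192594 [-6.05710064 -0.5675843   4.17978955] [-0.11578312  0.97762283 -0.18292924]
dpos [ 0.0004 -0.0001 -0.0006] drot [ 0.13 -0.11  0.04]
-29.523319225705755 0.047372023410918396 -0.00024991158101516633
```

View pics/s1.png

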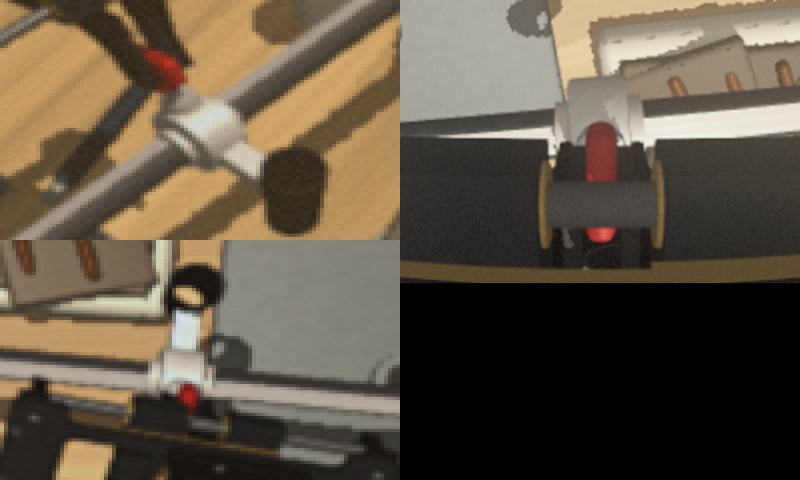

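The holster now stands upright and the wing points at the robot side. I'll let go and back off to measure the angle against the flat without load.

Emit:
arm_command:
  delta_rot:
    - [0, 0, 0]
    - [0, 0, 0]
    - [0, 0, 0]
    - [0, 0, 0]
    - [0, 0, 0]
    - [0, 0, 0]
    - [0, 0, 0]
    - [0, 0, 0]
    - [0, 0, 0]
  delta_pos:
    - [0, 0, 0]
    - [0, 0, 0]
    - [0, 0, 0]
    - [0, 0, -0.025]
    - [0, 0, -0.05]
    - [0, 0, -0.08]
    - [0, 0, -0.11]
    - [0, 0, -0.11]
    - [0, 0, -0.11]
  gripper: [0.3, 0.3, 0.3, 0.3, 0.3, 0.3, 0.3, 0.3, 0.3]

```text
time: 8.15
position: [0.5546, -0.048, 0.309]
tool_rot: [0.118, 0.958, -0.007, 0.262]
ft_force: [-0.7, 0.3, -0.2]
grip_width: 0.0303
grip_force: 0.0
```

Run:
```python
from h import *; from rig import status,viewer
o=status.get_obs(); print(o["time"],o["q"].round(2),o["ft_force"],o["moment"]); delta(o,*pose(-30,.158,5.5,-.0003))
c=viewer.camera("wrist"); c["pos"]=o["position"];c["rot"]=o["tool_rot"]; np.savez("w4.npz",**c)
cv2.imwrite("pics/w4.png",cv2.resize(c["pixels"][140:240,260:380],None,fx=6,fy=6,interpolation=3))
ce,s,m=red2(c["pixels"]);print(ce,s)
for v in range(s[1],s[1]+s[3],3): u=np.where(m[v])[0]; print(v,u.min(),u.max())
for r in(.054,.064):print(cyl(*wray(c,*ce),r))
g=cv2.cvtColor(c["pixels"],cv2.COLOR_BGR2GRAY)
for u in (270,360,380,400): print(u,g[160:225,u].tolist())
```

```text
8.15 [-0.34  0.16  1.89  0.18  0.57 -1.79] [-0.74266656  0.29275864 -0.23472234] [0.02398473 0.31943261 0.02892531]
dpos [0.0028 0.0001 0.0009] drot [0.06 0.42 0.06]
[320.75       196.36597938] [316 177  13  41 388]
177 323 324
180 317 325
183 316 325
186 316 326
189 316 327
192 316 328
195 316 327
198 316 325
201 316 324
204 316 324
207 316 324
210 316 324
213 316 324
216 317 323
(np.float64(-27.731182461264556), np.float64(-1.2944422139909508e-05))
(np.float64(-30.40075775497172), np.float64(0.00021300722328247945))
270 [174, 172, 173, 175, 174, 175, 172, 172, 171, 173, 172, 173, 171, 170, 172, 170, 125, 90, 83, 86, 90, 91, 98, 216, 223, 219, 217, 221, 220, 218, 218, 220, 223, 227, 164, 121, 120, 148, 175, 174, 170, 169, 170, 171, 171, 167, 200, 203, 203, 202, 202, 207, 209, 212, 213, 208, 204, 200, 201, 206, 208, 207, 206, 203, 199]
360 [130, 140, 143, 145, 144, 145, 146, 131, 100, 85, 87, 84, 89, 101, 184, 233, 227, 224, 226, 231, 229, 225, 228, 233, 233, 215, 167, 107, 104, 99, 97, 98, 100, 99, 97, 97, 100, 102, 99, 97, 98, 102, 96, 99, 98, 104, 107, 108, 109, 110, 113, 113, 112, 119, 117, 114, 113, 92, 92, 101, 112, 122, 133, 148, 104]
380 [147, 145, 148, 144, 148, 123, 98, 77, 86, 87, 85, 95, 180, 218, 226, 223, 226, 230, 229, 224, 224, 231, 232, 215, 171, 100, 110, 140, 140, 140, 138, 141, 136, 135, 136, 118, 98, 87, 85, 86, 86, 78, 75, 71, 79, 82, 91, 92, 103, 106, 108, 110, 113, 111, 102, 84, 96, 107, 115, 127, 140, 149, 146, 147, 107]
400 [144, 141, 139, 147, 117, 81, 84, 84, 88, 89, 161, 210, 228, 225, 223, 228, 227, 225, 226, 228, 230, 234, 175, 120, 107, 112, 126, 133, 125, 131, 137, 138, 137, 138, 136, 136, 137, 136, 134, 134, 89, 83, 83, 79, 74, 67, 76, 84, 91, 98, 96, 78, 83, 87, 99, 115, 127, 138, 157, 158, 151, 127, 92, 52, 54]
```

View pics/w4.png

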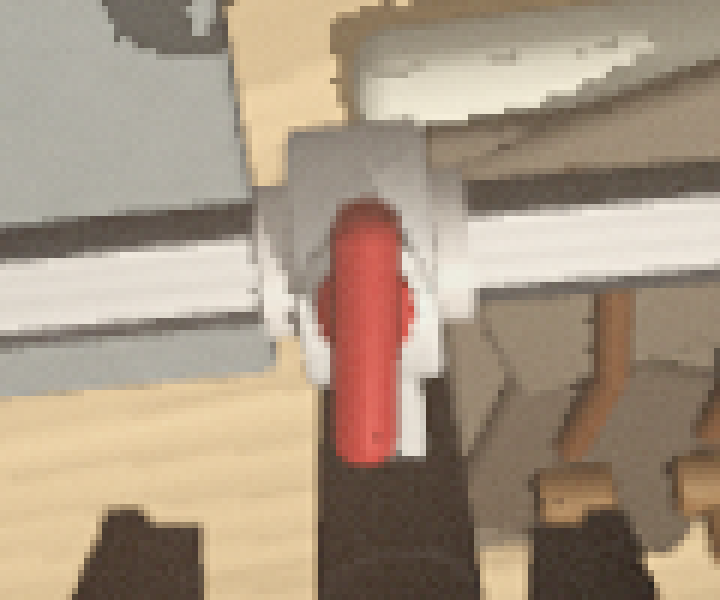

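Run:
```python
from h import *
c=dict(np.load("w4.npz"))
n=np.cos(np.radians(30))*np.array([0,0,1])-np.sin(np.radians(30))*xs; t=np.cross(ys,n) # +theta dir
f=ax0+.009*n
def q(u,v,r):  # tangential offset where ray crosses height r along n
    o,d=wray(c,u,v); s=((r-(o-ax0)@n))/(d@n); return ((o+s*d)-ax0)@t*1e3
print("flat edges/centre t mm", [round(q(u,v,.009),2) for u,v in((270,182.6),(270,194.2),(360,173.7),(360,186.3))])
print("boom edges", q(270,176,.0),q(270,197.3,.0))
fc=np.mean([q(u,v,.009) for u,v in((270,182.6),(270,194.2),(360,173.7),(360,186.3))])
# paddle ends at rows 178.3(top) and 217.7 ; hub centre row ~192
for r in(.054,.06,.064): a,b=q(321,177.3,r)-fc,q(320,217.3,r)-fc; print(r,"ends",a,b,"mid",(a+b)/2,"deg",np.degrees(np.arctan2((a+b)/2,r*1e3)))
for r in (.044,.040): a=q(321,191.8,r)-fc; print("hub",r,a,np.degrees(np.arctan2(a,r*1e3)))
```

```text
flat edges/centre t mm [np.float64(-5.95), np.float64(6.35), np.float64(-6.41), np.float64(6.83)]
boom edges -11.302731834455118 11.86974709936354
0.054 ends -15.220477125420812 21.350250517212377 mid 3.0648866958957823 deg 3.2484606055814513
0.06 ends -16.3792495262882 19.367689559582843 mid 1.494220016647322 deg 1.4265801408949046
0.064 ends -17.151764460199775 18.045982254496476 mid 0.44710889714835034 deg 0.4002661882191843
hub 0.044 0.20816445392041977 0.2710649016067921
hub 0.04 1.1760383619915693 1.6840657343176177
```

The flat's edges come out at ±6.5 mm, as they must. The wing is within about 1° of square, so I'll re-grip the paddle here.

Emit:
arm_command:
  delta_rot:
    - [0, 0.4, 0.5]
    - [0, 0.4, 0.5]
    - [0, 0.4, 0.5]
    - [0, 0.4, 0.5]
    - [0, 0.4, 0.5]
    - [0, 0.4, 0.5]
    - [0, 0.4, 0.5]
  delta_pos:
    - [0.0028, 0.0001, 0.02]
    - [0.0028, 0.0001, 0.05]
    - [0.0028, 0.0001, 0.08]
    - [0.0028, 0.0001, 0.1]
    - [0.0028, 0.0001, 0.111]
    - [0.0028, 0.0001, 0.111]
    - [0.0028, 0.0001, 0.111]
  gripper: [0.3, 0.3, 0.3, 0.3, 0.3, 0.3, 0.3]

```text
time: 8.78
position: [0.6064, -0.0553, 0.2081]
tool_rot: [0.123, 0.959, -0.005, 0.256]
ft_force: [-0.3, -0.1, 0.3]
grip_width: 0.0302
grip_force: 0.0
```

Run:
```python
from h import *; from rig import status
o=status.get_obs(); print(o["time"],o["q"].round(2),o["ft_force"],o["moment"]); delta(o,*pose(-30,.048,6,-.0001))
```

```text
8.7833 [-0.32  0.39  1.9   0.25  0.35 -1.84] [-0.30723329 -0.07135427  0.32085256] [0.02332651 0.29397108 0.00855594]
dpos [-0.0023  0.0002 -0.0027] drot [ 0.09 -0.38  0.01]
```

Emit:
arm_command:
  delta_rot:
    - [0, -0.3, 0]
    - [0, -0.3, 0]
    - [0, -0.3, 0]
    - [0, -0.3, 0]
    - [0, -0.3, 0]
    - [0, -0.3, 0]
    - [0, -0.3, 0]
    - [0, -0.3, 0]
  delta_pos:
    - [-0.0018, 0.0002, -0.003]
    - [-0.0018, 0.0002, -0.003]
    - [-0.0018, 0.0002, -0.003]
    - [-0.0018, 0.0002, -0.003]
    - [-0.0018, 0.0002, -0.003]
    - [-0.0018, 0.0002, -0.003]
    - [-0.0018, 0.0002, -0.003]
    - [-0.0018, 0.0002, -0.003]
  gripper: [0.3, 0.3, 0.5, 0.8, 1, 1, 1, 1]
  grip_force: 30

```text
time: 9.45
position: [0.6069, -0.0556, 0.2134]
tool_rot: [0.123, 0.958, -0.006, 0.26]
ft_force: [-2.2, -0.6, 2.1]
grip_width: 0.0094
grip_force: 30.0
```

Run:
```python
from h import *; from rig import status
o=status.get_obs(); print(o["time"],o["q"].round(2),o["grip_width"],o["ft_force"],o["moment"]); delta(o,*pose(-30,.048,6,-.0001))
```

```text
9.45 [-0.32  0.38  1.9   0.25  0.35 -1.84] 0.009410886160742362 [-2.17077538 -0.57688458  2.06793538] [-0.07106235  0.3867002  -0.06394665]
dpos [0.0007 0.0001 0.0018] drot [0.07 0.13 0.03]
```

Emit:
arm_command:
  delta_rot:
    - [0, 0, 3]
    - [0, 0, 8]
    - [0, 0, 13]
    - [0, 0, 18]
    - [0, 0, 23]
    - [0, 0, 28]
    - [0, 0, 33]
    - [0, 0, 38]
    - [0, 0, 43]
    - [0, 0, 48]
    - [0, 0, 50]
    - [0, 0, 50]
  delta_pos:
    - [0, 0, 0]
    - [0, 0, 0.0001]
    - [0, 0, 0.0002]
    - [0, 0, 0.0003]
    - [0, 0, 0.0004]
    - [0, 0, 0.0005]
    - [0, 0, 0.0006]
    - [0, 0, 0.0007]
    - [0, 0, 0.0008]
    - [0, 0, 0.0009]
    - [0, 0, 0.0009]
    - [0, 0, 0.0009]
  gripper: [1, 1, 1, 1, 1, 1, 1, 1, 1, 1, 1, 1]

```text
time: 10.45
position: [0.6075, -0.0555, 0.2128]
tool_rot: [0.516, 0.816, 0.105, 0.238]
ft_force: [-2.1, 0.4, 3.2]
grip_width: 0.0095
grip_force: 30.0
```

```bash
cat > chk.py <<'E'
from h import *; from rig import status
import sys
o=status.get_obs(); R0=R.from_quat(o["tool_rot"]).as_matrix(); print(o["time"],o["q"].round(2),o["grip_width"],"F tool",(R0.T@o["ft_force"]).round(1),"M tool",(R0.T@o["moment"]).round(3)); delta(o,*pose(-30,float(sys.argv[2]),float(sys.argv[1]),-.0001))
E
python3 chk.py 56 .0462
```

```text
10.45 [-0.32  0.39  1.9   0.25  0.35 -0.97] 0.009518608199538635 F tool [ 0.2 -0.1 -3.8] M tool [ 0.362  0.073 -0.098]
dpos [ 0.0005 -0.0008  0.0027] drot [0.16 0.04 0.04]
```

Emit:
arm_command:
  delta_rot:
    - [0, 0, 5]
    - [0, 0, 10]
    - [0, 0, 15]
    - [0, 0, 20]
    - [0, 0, 25]
    - [0, 0, 30]
    - [0, 0, 35]
    - [0, 0, 40]
    - [0, 0, 45]
    - [0, 0, 50]
    - [0, 0, 55]
    - [0, 0, 55]
  delta_pos:
    - [0, 0, 0.0001]
    - [0, 0, 0.0002]
    - [0, 0, 0.0003]
    - [0, 0, 0.0004]
    - [0, 0, 0.0005]
    - [0, 0, 0.0006]
    - [0, 0, 0.0007]
    - [0, 0, 0.0008]
    - [0, 0, 0.0009]
    - [0, 0, 0.001]
    - [0, 0, 0.001]
    - [0, 0, 0.001]
  gripper: [1, 1, 1, 1, 1, 1, 1, 1, 1, 1, 1, 1]

```text
time: 11.45
position: [0.6081, -0.0556, 0.212]
tool_rot: [0.834, 0.486, 0.203, 0.163]
ft_force: [-1.4, -0.2, 3.8]
grip_width: 0.0096
grip_force: 30.0
```

```bash
python3 chk.py 111 .0462
```

```text
11.45 [-0.32  0.39  1.9   0.25  0.35 -0.01] 0.009571376823799452 F tool [-0.1  0.8 -4. ] M tool [ 0.274 -0.359 -0.12 ]
dpos [-0.0003 -0.001   0.0016] drot [ 0.14 -0.11  0.02]
```

Emit:
arm_command:
  delta_rot:
    - [0, 0, 5]
    - [0, 0, 10]
    - [0, 0, 15]
    - [0, 0, 20]
    - [0, 0, 25]
    - [0, 0, 30]
    - [0, 0, 34]
    - [0, 0, 38]
    - [0, 0, 42]
    - [0, 0, 45]
    - [0, 0, 45]
  delta_pos:
    - [0, 0, 0.0001]
    - [0, 0, 0.0002]
    - [0, 0, 0.0003]
    - [0, 0, 0.0004]
    - [0, 0, 0.0005]
    - [0, 0, 0.0006]
    - [0, 0, 0.0007]
    - [0, 0, 0.0008]
    - [0, 0, 0.0008]
    - [0, 0, 0.0008]
    - [0, 0, 0.0008]
  gripper: [1, 1, 1, 1, 1, 1, 1, 1, 1, 1, 1]
  grip_force: 45

```text
time: 12.37
position: [0.6084, -0.0558, 0.2112]
tool_rot: [0.957, 0.13, 0.25, 0.073]
ft_force: [-3.1, -0.1, 5.1]
grip_width: 0.0094
grip_force: 45.0
```

```bash
python3 chk.py 156 .0462
```

```text
12.3667 [-0.32  0.39  1.9   0.25  0.35  0.77] 0.009449416368926246 F tool [-0.3  0.5 -5.9] M tool [-0.014 -0.541 -0.099]
dpos [-0.0008 -0.0006  0.0009] drot [ 0.02 -0.16  0.15]
```

Emit:
arm_command:
  delta_rot:
    - [0, 0, 3]
    - [0, 0, 6]
    - [0, 0, 8]
    - [0, 0, 8]
  delta_pos:
    - [0, 0, 0.0001]
    - [0, 0, 0.0001]
    - [0, 0, 0.0001]
    - [0, 0, 0.0001]
  gripper: [1, 1, 1, 1]

```text
time: 12.7
position: [0.6084, -0.0559, 0.2112]
tool_rot: [0.963, 0.064, 0.254, 0.056]
ft_force: [-2.6, 0.6, 5.6]
grip_width: 0.0094
grip_force: 45.0
```

```bash
python3 chk.py 164 .0462
```

```text
12.7 [-0.32  0.39  1.9   0.25  0.35  0.91] 0.009394385074839478 F tool [ 0.6 -0.  -6.1] M tool [-0.15  -0.494 -0.121]
dpos [-0.0009 -0.0005  0.0008] drot [ 0.   -0.16  0.2 ]
```

Emit:
arm_command:
  delta_rot:
    - [0, 0, 3]
    - [0, 0, 6]
    - [0, 0, 8]
    - [0, 0, 8]
  delta_pos:
    - [0, 0, 0.0001]
    - [0, 0, 0.0001]
    - [0, 0, 0.0001]
    - [0, 0, 0.0001]
  gripper: [1, 1, 1, 1]

```text
time: 13.03
position: [0.6085, -0.0559, 0.2111]
tool_rot: [0.966, -0.004, 0.257, 0.038]
ft_force: [-3.0, -2.0, 4.6]
grip_width: 0.0096
grip_force: 45.0
```

```bash
python3 chk.py 172 .0462; python3 -c "
from rig import status;print(status.get_obs()['joint_torque'])"
```

```text
13.0333 [-0.32  0.39  1.9   0.25  0.35  1.05] 0.009558806920978245 F tool [-0.3  2.4 -5.3] M tool [-0.276 -0.502 -0.201]
dpos [-0.0009 -0.0005  0.0007] drot [-0.02 -0.16  0.2 ]
[  0.49584076 -30.92445374 -13.6311999    0.51347695  -1.55263145
   0.33982501]
```

Emit:
arm_command:
  delta_rot:
    - [0, 0, 2]
    - [0, 0, 4]
    - [0, 0, 6]
    - [0, 0, 6]
  delta_pos:
    - [0, 0, 0.0001]
    - [0, 0, 0.0001]
    - [0, 0, 0.0001]
    - [0, 0, 0.0001]
  gripper: [1, 1, 1, 1]

```text
time: 13.37
position: [0.6085, -0.0559, 0.211]
tool_rot: [0.964, -0.054, 0.259, 0.024]
ft_force: [-3.5, -0.9, 5.9]
grip_width: 0.0095
grip_force: 45.0
```

```bash
python3 chk.py 178 .0462; python3 -c "
from rig import status;print(status.get_obs()['joint_torque'])"
```

```text
13.3667 [-0.32  0.39  1.9   0.25  0.35  1.15] 0.009508648425130831 F tool [ 0.   1.4 -6.8] M tool [-0.303 -0.515 -0.165]
dpos [-0.0009 -0.0004  0.0006] drot [-0.03 -0.16  0.21]
[  0.57034716 -30.80685854 -13.65195304   0.52485846  -1.56356469
   0.33188956]
```

Emit:
arm_command:
  delta_rot:
    - [0, 0, 3]
    - [0, 0, 6]
    - [0, 0, 9]
    - [0, 0, 12]
    - [0, 0, 12]
  delta_pos:
    - [0, 0, 0.0001]
    - [0, 0, 0.0001]
    - [0, 0, 0.0002]
    - [0, 0, 0.0002]
    - [0, 0, 0.0002]
  gripper: [1, 1, 1, 1, 1]

```text
time: 13.78
position: [0.6085, -0.056, 0.211]
tool_rot: [0.954, -0.152, 0.26, -0.002]
ft_force: [-3.4, -1.5, 6.2]
grip_width: 0.0104
grip_force: 49.7
```

```bash
python3 chk.py 190 .0462
python3 - <<'E'
from h import *
from rig import status,viewer
print(status.get_obs()['joint_torque'][5])
ims=[]
for n in("scene","wrist"):
    c=viewer.camera(n); ims.append(cv2.resize(c["pixels"][180:255,255:355] if n=="scene" else c["pixels"][140:300,200:440],(780,585) if 0 else (600,300 if n=="scene" else 280),interpolation=3))
cv2.imwrite("pics/s2.png",np.vstack(ims))
c0=dict(np.load("scene0.npz"));
E
```

```text
13.7833 [-0.32  0.39  1.9   0.25  0.35  1.36] 0.010437002820109594 F tool [ 0.7  1.9 -6.9] M tool [-0.362 -0.426 -1.145]
dpos [-0.001  -0.0002  0.0006] drot [-0.02 -0.15  0.53]
1.3823837041854858
```

View pics/s2.png

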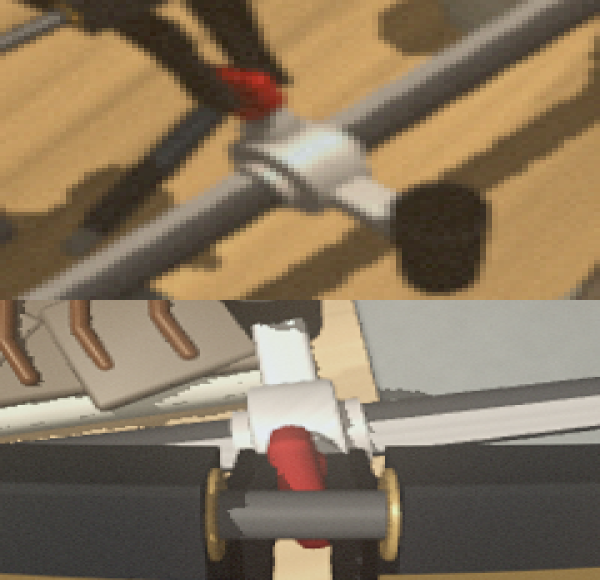

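The torque has jumped to 1.1 N m and the wing now lags the tool by about 8°, so the screw is hard home on the flat. I'll let go and back off to check.

Emit:
arm_command:
  delta_rot:
    - [0, 0, -4]
    - [0, 0, -8]
    - [0, 0, -8]
    - [0, 0, -8]
    - [0, 0, -8]
    - [0, 0, -8]
    - [0, 0, -8]
    - [0, 0, -8]
    - [0, 0, -8]
    - [0, 0, -8]
    - [0, 0, -8]
    - [0, 0, -8]
  delta_pos:
    - [0, 0, 0]
    - [0, 0, 0]
    - [0, 0, 0]
    - [0, 0, 0]
    - [0, 0, 0]
    - [0, 0, 0]
    - [0, 0, -0.03]
    - [0, 0, -0.06]
    - [0, 0, -0.09]
    - [0, 0, -0.11]
    - [0, 0, -0.11]
    - [0, 0, -0.11]
  gripper: [1, 1, 0.3, 0.3, 0.3, 0.3, 0.3, 0.3, 0.3, 0.3, 0.3, 0.3]

```text
time: 14.88
position: [0.554, -0.0475, 0.3064]
tool_rot: [0.961, -0.089, 0.26, 0.015]
ft_force: [0.2, 0.1, -0.8]
grip_width: 0.0304
grip_force: 0.0
```

Run:
```python
from h import *; from rig import status,viewer
o=status.get_obs(); print(o["time"],o["q"].round(2),o["position"],o["ft_force"],o["grip_width"]); delta(o,*pose(-30,.156,182))
c=viewer.camera("wrist"); c["pos"]=o["position"];c["rot"]=o["tool_rot"]; np.savez("w5.npz",**c)
n=np.cos(np.radians(30))*np.array([0,0,1])-np.sin(np.radians(30))*xs; t=np.cross(ys,n)
def q(u,v,r):
    O,d=wray(c,u,v); s=((r-(O-ax0)@n))/(d@n); p=(O+s*d)-ax0; return np.round([p@t*1e3,p@ys*1e3],2)
ce,s,m=red2(c["pixels"]);print(ce,s)
rows=[]
for v in range(s[1],s[1]+s[3]):
    u=np.where(m[v])[0]; rows.append((v,u.min(),u.max()))
print(rows[::3])
for r in(.054,.06,.064):
    print(r,"mid",q(*ce,r),"top",q((rows[1][1]+rows[1][2])/2,rows[0][0]-.5,r),"bot",q((rows[-2][1]+rows[-2][2])/2,rows[-1][0]+.5,r))
```

```text
14.8833 [-0.34  0.16  1.9   0.18  0.57  1.29] [ 0.55395073 -0.04749164  0.30641025] [ 0.22819946  0.0748244  -0.79891451] 0.03038476280610002
dpos [-0.0009 -0.0002  0.001 ] drot [-0.06 -0.22  0.05]
[320.37990196 198.0245098 ] [314 177  13  43 408]
[(177, np.int64(319), np.int64(320)), (180, np.int64(316), np.int64(323)), (183, np.int64(315), np.int64(324)), (186, np.int64(315), np.int64(324)), (189, np.int64(315), np.int64(324)), (192, np.int64(314), np.int64(324)), (195, np.int64(314), np.int64(324)), (198, np.int64(314), np.int64(325)), (201, np.int64(316), np.int64(325)), (204, np.int64(317), np.int64(326)), (207, np.int64(317), np.int64(326)), (210, np.int64(317), np.int64(326)), (213, np.int64(317), np.int64(326)), (216, np.int64(318), np.int64(326)), (219, np.int64(320), np.int64(322))]
0.054 mid [0.64 0.19] top [19.93 -0.13] bot [-19.35  -1.04]
0.06 mid [2.14 0.13] top [21.   -0.18] bot [-17.39  -1.07]
0.064 mid [3.15 0.09] top [21.71 -0.21] bot [-16.08  -1.1 ]
```

Run:
```python
from h import *; from rig import status
n=np.cos(np.radians(30))*np.array([0,0,1])-np.sin(np.radians(30))*xs; t=np.cross(ys,n)
def q(c,u,v,r):
    O,d=wray(c,u,v); s=((r-(O-ax0)@n))/(d@n); p=(O+s*d)-ax0; return np.array([p@t*1e3,p@ys*1e3])
for f,rt in(("w4",.06),("w5",.058)):
    c=dict(np.load(f+".npz")); ce,s,m=red2(c["pixels"])
    E=[]
    for v in range(s[1]+4,s[1]+s[3]-3):
        if abs(v-(s[1]+(.36 if f=="w4" else .42)*s[3]))<7: continue
        u=np.where(m[v])[0]; E.append(q(c,(u.min()+u.max())/2,v,rt))
    E=np.array(E); k=np.polyfit(E[:,0],E[:,1],1); print(f,"paddle line slope deg",np.degrees(np.arctan(k[0])), "y at t=0",k[1])
    g=cv2.cvtColor(c["pixels"],cv2.COLOR_BGR2GRAY)
    for u in (262,275,360,372): print(u,g[165:210,u].tolist())
o=status.get_obs();R0=R.from_quat(o["tool_rot"]).as_matrix();print((R0.T@o["moment"]).round(3),o["joint_torque"][5])
```

```text
w4 paddle line slope deg -6.39237008215205 y at t=0 -0.21084163812813997
262 [172, 172, 173, 174, 174, 175, 173, 173, 173, 174, 172, 178, 127, 88, 84, 84, 83, 87, 163, 207, 221, 215, 219, 221, 217, 215, 216, 220, 223, 229, 168, 101, 127, 160, 169, 169, 172, 171, 171, 169, 171, 195, 201, 202, 202]
275 [172, 173, 175, 173, 174, 175, 173, 174, 176, 175, 171, 80, 82, 86, 85, 87, 114, 174, 220, 222, 218, 221, 222, 217, 216, 220, 224, 227, 228, 137, 104, 141, 164, 172, 171, 172, 172, 174, 168, 176, 205, 205, 203, 201, 202]
360 [145, 146, 131, 100, 85, 87, 84, 89, 101, 184, 233, 227, 224, 226, 231, 229, 225, 228, 233, 233, 215, 167, 107, 104, 99, 97, 98, 100, 99, 97, 97, 100, 102, 99, 97, 98, 102, 96, 99, 98, 104, 107, 108, 109, 110]
372 [147, 128, 98, 81, 82, 93, 86, 105, 192, 231, 225, 223, 226, 230, 227, 225, 227, 232, 232, 207, 152, 104, 114, 140, 138, 137, 135, 139, 137, 137, 136, 138, 136, 134, 140, 96, 99, 110, 113, 118, 117, 118, 116, 117, 114]
w5 paddle line slope deg 2.8034120347602243 y at t=0 -0.15138506054154352
262 [159, 158, 159, 159, 158, 159, 153, 136, 111, 90, 82, 130, 133
[... 172 characters left out ...]
 141, 119, 98, 82, 109, 129, 135, 131, 142, 188, 133, 100, 95, 101, 102, 103, 97, 180, 201, 200, 198, 193, 197, 200, 197, 194, 194, 199, 155, 100, 89, 138, 186, 183, 183, 182, 178, 179, 180, 180, 182, 180, 181]
360 [168, 168, 168, 167, 170, 168, 169, 168, 169, 152, 86, 93, 96, 101, 100, 119, 164, 205, 201, 197, 193, 194, 200, 199, 196, 195, 201, 193, 75, 63, 88, 148, 170, 170, 166, 166, 168, 167, 166, 166, 167, 166, 166, 169, 168]
372 [164, 166, 164, 165, 166, 165, 166, 167, 157, 135, 88, 94, 96, 98, 98, 131, 184, 201, 199, 196, 193, 196, 200, 195, 194, 199, 188, 142, 66, 66, 153, 168, 165, 167, 167, 165, 167, 166, 168, 165, 164, 165, 164, 161, 166]
[-0.087 -0.414 -0.019] 0.01653907704167068
```

Emit:
arm_command:
  delta_rot:
    - [0, 0, -4]
    - [0, 0, -4]
    - [0, 0, -4]
    - [0, 0, -4]
    - [0, 0, -4]
    - [0, 0, -4]
    - [0, 0, -4]
    - [0, 0, -4]
    - [0, 0, -4]
    - [0, 0, -4]
    - [0, 0, -4]
    - [0, 0, -4]
  delta_pos:
    - [0, 0, 0.03]
    - [0, 0, 0.06]
    - [0, 0, 0.09]
    - [0, 0, 0.11]
    - [0, 0, 0.11]
    - [0, 0, 0.11]
    - [0, 0, 0.11]
    - [0, 0, 0.11]
    - [0, 0, 0.11]
    - [0, 0, 0.11]
    - [0, 0, 0.11]
    - [0, 0, 0.11]
  gripper: [0.3, 0.3, 0.3, 0.3, 0.3, 0.5, 0.8, 1, 1, 1, 1, 1]
  grip_force: 50

```text
time: 15.93
position: [0.6086, -0.0558, 0.2115]
tool_rot: [0.964, -0.055, 0.26, 0.024]
ft_force: [-2.6, -1.0, 5.0]
grip_width: 0.0093
grip_force: 50.0
```

```bash
python3 chk.py 178 .0462
```

```text
15.9333 [-0.32  0.39  1.9   0.25  0.35  1.15] 0.009290619591669736 F tool [ 0.4  1.4 -5.5] M tool [-0.267 -0.448 -0.083]
dpos [-0.0013 -0.0003  0.001 ] drot [-0.03 -0.22  0.04]
```

Emit:
arm_command:
  delta_rot:
    - [0, 0, 2]
    - [0, 0, 3]
  delta_pos:
    - [0, 0, 0]
    - [0, 0, 0]
  gripper: [1, 1]

```text
time: 16.1
position: [0.6086, -0.0559, 0.2115]
tool_rot: [0.962, -0.08, 0.26, 0.017]
ft_force: [-3.3, -0.4, 5.4]
grip_width: 0.0095
grip_force: 50.2
```

```bash
python3 chk.py 181 .0462
```

```text
16.1 [-0.32  0.39  1.9   0.25  0.35  1.21] 0.009514042941522177 F tool [-0.   0.9 -6.2] M tool [-0.257 -0.484 -0.515]
dpos [-0.0013 -0.0002  0.001 ] drot [-0.03 -0.21  0.09]
```

Emit:
arm_command:
  delta_rot:
    - [0, 0, 2]
    - [0, 0, 3]
  delta_pos:
    - [0, 0, 0]
    - [0, 0, 0]
  gripper: [1, 1]

```text
time: 16.27
position: [0.6086, -0.0559, 0.2115]
tool_rot: [0.96, -0.104, 0.26, 0.011]
ft_force: [-3.5, -0.4, 5.3]
grip_width: 0.0094
grip_force: 50.9
```

```bash
python3 chk.py 184 .0462
```

```text
16.2667 [-0.32  0.39  1.9   0.25  0.35  1.26] 0.009423455886020794 F tool [-0.2  0.9 -6.3] M tool [-0.287 -0.443 -0.809]
dpos [-0.0013 -0.0002  0.001 ] drot [-0.02 -0.21  0.21]
```

The torque climbs steadily to 0.8 N m with almost no turn, so the screw is firmly tight. I'll unwind the load, let go and retreat.

Emit:
arm_command:
  delta_rot:
    - [0, 0, -3]
    - [0, 0, -5]
    - [0, 0, -5]
    - [0, 0, -5]
    - [0, 0, -5]
    - [0, 0, -5]
    - [0, 0, -5]
    - [0, 0, -5]
    - [0, 0, -5]
    - [0, 0, -5]
    - [0, 0, -5]
    - [0, 0, -5]
  delta_pos:
    - [0, 0, 0]
    - [0, 0, 0]
    - [0, 0, 0]
    - [0, 0, 0]
    - [0, 0, 0]
    - [0, 0, -0.03]
    - [0, 0, -0.06]
    - [0, 0, -0.09]
    - [0, 0, -0.11]
    - [0, 0, -0.11]
    - [0, 0, -0.11]
    - [0, 0, -0.11]
  gripper: [1, 1, 0.2, 0.2, 0, 0, 0, 0, 0, 0, 0, 0]

```text
time: 17.27
position: [0.5536, -0.0474, 0.3047]
tool_rot: [0.964, -0.064, 0.258, 0.021]
ft_force: [-0.1, 0.2, -0.5]
grip_width: 0.0432
grip_force: 0.0
```

Run:
```python
from h import *; from rig import status,viewer
n=np.cos(np.radians(30))*np.array([0,0,1])-np.sin(np.radians(30))*xs; t=np.cross(ys,n)
def q(c,u,v,r):
    O,d=wray(c,u,v); s=((r-(O-ax0)@n))/(d@n); p=(O+s*d)-ax0; return p@t*1e3
c=dict(np.load("w5.npz")); e=[q(c,u,v,.009) for u,v in((275,183.6),(275,195.2),(360,180.8),(360,192.8))]; fc=np.mean(e); print("w5 flat",np.round(e,2))
for r in(.05,.056,.061): a,b=q(c,319.5,176.5,r)-fc,q(c,321,219.5,r)-fc; print(r,a,b,(a+b)/2,np.degrees((a+b)/2e3/r))
o=status.get_obs(); print(o["time"],o["position"],o["ft_force"])
c=viewer.camera("wrist"); c["pos"]=o["position"];c["rot"]=o["tool_rot"]; ce,s,m=red2(c["pixels"]);print(ce,s)
E=[]
for v in range(s[1]+4,s[1]+s[3]-3):
    u=np.where(m[v])[0]; E.append((v,(u.min()+u.max())/2))
E=np.array(E);print("img slope",np.degrees(np.arctan(np.polyfit(E[:,0],E[:,1],1)[0])))
```

```text
w5 flat [ 6.19 -6.07  6.18 -6.46]
0.05 19.26884339206928 -20.567442004401578 -0.6492993061661494 -0.7440421976818605
0.056 20.338810390641115 -18.609659940043617 0.8645752252987489 0.8845805621641176
0.061 21.230449556117723 -16.97817488641194 2.126137334852892 1.9970278024961277
17.2667 [ 0.55363623 -0.04736906  0.30466068] [-0.10169402  0.22954014 -0.53983914]
[320.63157895 197.07894737] [314 176  13  43 418]
img slope 2.19268625467442
```

```bash
python3 -c "
from rig import robot;print(robot.hand_in())"
```

```text
the job is handed in; nothing more can be done
None
```

I swung the collar back to within about 1–2° of square over the flat without shifting it along the boom, turned the wing screw tight (at least 0.5 N m), let go, and handed the job in at about 17 s; the jar, scribe and brush were not touched.

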